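# Feed two bone balls from the hand drum

## Task

In the open drawer, slowly turn the cranked feeder drum counterclockwise (seen from above) so that two of its three bone balls drop, one and then the other, into the copper tin under the chute. Stop with the third ball still in the drum and let go of the crank. Do not handle the balls, leave the tin standing where it is, and do not turn the small felt-topped polishing lap.

Things in the scene. Friction and masses are not known exactly. Their poses are not given: they have to be found in the camera images.
- crank_grip (a point): the crank's upright rosewood handle at the height to grip it, about 136 mm above the table: a round grip 18 mm across and 49 mm tall, standing on a flat steel arm (arm's upper face 28 mm below this point; handle's top 22 mm above it). It stands 50 mm from the drum's vertical axis, travels round it in a circle at constant height, and spins freely on its own pin, so the hand need not turn with it. About 1 N at the handle turns the drum, which stays where it is left
- drum_axis (a point): a point on the drum's vertical axis at the height of the crank_grip point; its x axis points directly away from the chute. The feeder is a fixed, open-topped round wooden housing, 128 mm across, its wall 96 mm above the table, with eight open pockets 45 degrees apart between wooden vanes. Its wall has one side opening, where a copper chute leads out and down to the tin
- drum (a joint): angle turned by the drum, rad: 0 at the start, grows counterclockwise seen from above, and cannot go below 0. The first ball drops at about 0.75 rad, the second at about 1.53 rad and the third would drop at about 2.3 rad; turned slowly (below about 0.6 rad/s) the balls come out one by one
- tin: open round copper tin, 72 mm across outside, 33 mm high, wall 3 mm, 160 g, loose; origin at the centre of its underside. Stands under the chute's end, 120 mm from the drum's axis
- ball_a_center (a point): bone ball, 22 mm across, 11 g (position of its centre); starts lying in the drum on the sloping floor, its centre about 46 mm from the axis; the first to reach the opening, 45 degrees before it
- ball_b_center (a point): bone ball, 22 mm across, 11 g (position of its centre); starts lying in the drum on the sloping floor, its centre about 46 mm from the axis; the second, 90 degrees before the opening
- ball_c_center (a point): bone ball, 22 mm across, 11 g (position of its centre); starts lying in the drum on the sloping floor, its centre about 46 mm from the axis; the third, 135 degrees before the opening: it stays in the drum
- lap_peg (a point): bystander: middle of the short peg (14 mm across, 30 mm tall, its top about 77 mm above the table) on the polishing lap, a 92 mm felt-topped turntable without chute or pockets. Leave it alone

How it is judged:
By the outcome, as a careful person would: the job done as asked, in the order asked, and still so for the second after the job is handed in, with the robot touching nothing.
It also fails if it takes over 40 s, if anything falls off the work surface, if the arm or the gripper's body presses on something with over 40 N, if the wrist force passes 120 N, or if a joint passes its speed limit or range.

## Robot

A 7-joint arm with a two-finger parallel gripper is mounted at the origin on the work surface. World frame = base frame: x ahead of the robot, y to its left, z up, the work surface at z = 0. Lengths are in m, angles in rad, forces in N, time in s.
With the tool pointing down it reaches from about 0.4 to 0.75 m from the base axis. Payload 19.5 kg.
Tool frame: the origin (TCP) lies between the finger pads; the fingertips stand 25 mm ahead of it and the grasp point (between the pads) lies 6 mm ahead of it; y points along the fingers, z is the direction in which the jaws open and shut, and the axes are right-handed (so a half turn about y gives the same grasp; the last joint's range is limited). The gripper opens to 85 mm and grips with 20 to 120 N. Pads are 22 mm wide; open, the fingers measure 114 mm over their backs; the gripper's body (76 mm by 85 mm) begins 54 mm behind the grasp point. The pads swing forward as they close: fully open they stand 13 mm farther back than shut.
Start: joints at [-1.324, 0.707, -0.028, 1.485, 0.022, 0.951, -0.075], TCP at [0.164, 0.551, 0.256] pointing down, gripper open.
Joint ranges: [-2.71, 2.71], [-0.32, 2.16], [-1.57, 1.52], [0, 2.45], [-1.46, 4.6], [0, 2.02], [-2.83, 2.83]. Speed limits (rad/s): [1.89, 1.89, 2.57, 2.57, 3.01, 3.01, 3.01].

## Interface

Orientations are given as a unit quaternion [w, x, y, z].
In Python, from bench import ctrl, claw, solver, cams, job gives the robot as it stands. Calls block until the motion is done:
- ctrl.move_to(position, orientation): joint-space move of the TCP to a pose.
- ctrl.move_linear(position, orientation=None, vel=0.15): straight line of the TCP; orientation=None keeps the orientation; vel is the mean speed in m/s.
- ctrl.set_joints(angles): joint-space move.
- claw.release() and claw.close(grip_force=None): open the fingers fully, or close them until they stop; grip_force is the grip in N (None keeps the last).
- ctrl.dwell(seconds).
- solver.ik(position, orientation): joint angles nearest the present ones, or None.
- ctrl.get_obs(): the state.
- cams.grab_frame(name): name is "scene" or "top" or "wrist"; returns (picture, depth): 480x640x3 uint8, red, green, blue; 480x640 float32, m along the optical axis (not along the pixel's ray), 0 where there is no reading.
- cams.calibration(name): a dict with "intrinsics" (3x3 intrinsics, pixels), "k1" (the pictures are not rectified: a ray, as slopes to the right and down, at radius r is drawn at 1 + k1 r^2 times it, then the intrinsics apply), "origin" and "attitude" of the camera in the world. Camera axes: x right, y down, z forward; pixel columns grow to the right and rows downward; lengths in m; the calibration is good to about 2 mm. A picture is of the moment at which its call begins: read the wrist's pose just before it. calibration takes no time and is no camera call; for the wrist camera it gives the pose at the moment of the call.
A pose or a line that the arm cannot do raises ctrl.MotionError and nothing moves.
- job.close_job(): hands the job in, once; it reports no verdict.
The state is a dict: "clock": time; "q": joint angles; "joint_vel": joint speeds; "joint_torque": joint torques, N m; "tool_pos": TCP position; "orientation": TCP orientation; "force": force on the tool from outside, world axes, zero at the start; "torque": the same for the moment, N m; "gripper_width": finger opening in m.
Only numpy, scipy, OpenCV 4.12 (cv2) and the standard library are available. Lean on these libraries where they do the work, as an engineer would, in place of code of your own. Each camera call takes 0.05 s, during which the arm holds its last target.

## Working session

There is one attempt and no reset: what is moved stays moved. The work goes in short steps, each a Python script; the robot and the scene stay as the last script left them, time stands still between calls to the robot, and variables do not carry over. Pictures are saved under pics/ and viewed, and the job is handed in when it is done.

```bash
ls; mkdir -p pics; python3 - <<'E'
from bench import ctrl, claw, solver, cams, job
import cv2,numpy as np
o=ctrl.get_obs(); print(o)
for n in ["scene","top","wrist"]:
    c=cams.calibration(n); print(n,c)
    p,d=cams.grab_frame(n); cv2.imwrite(f"pics/{n}0.png",p[:,:,::-1]); np.save(f"{n}0.npy",d)
E
```

```text
pics
{'clock': 0.0, 'q': array([-1.32369632,  0.70712995, -0.02761799,  1.48499147,  0.02199854,
        0.95089384, -0.07547904]), 'joint_vel': array([-0.00039286, -0.0005729 ,  0.00051435,  0.0005055 , -0.00023712,
       -0.00057167,  0.00061181]), 'joint_torque': array([-1.45747108e-04, -8.83205438e+01,  1.23460505e+00, -2.36172903e+01,
        1.68519298e-02,  6.52263247e-03,  4.95486677e-05]), 'tool_pos': array([0.16369364, 0.55096229, 0.25581373]), 'orientation': array([-0.69935498,  0.70014195, -0.10178941,  0.10169948]), 'force': array([0.57045765, 0.16721225, 0.56687337]), 'torque': array([ 0.0093707 ,  0.02065854, -0.03975189]), 'gripper_width': 0.0853853472537143}
scene {'intrinsics': array([[559.8217946 ,   0.        , 328.27080567],
       [  0.        , 559.8217946 , 246.94789588],
       [  0.        ,   0.        ,   1.        ]]), 'k1': -0.031102589749989914, 'origin': array([ 0.99526976, -0.6689034 ,  0.63125365]), 'attitude': array([-0.45220901,  0.84843739,  0.24369245, -0.12757351])}
top {'intrinsics': array([[619.019058  ,   0.        , 322.55538015],
       [  0.        , 619.019058  , 238.12939023],
       [  0.        ,   0.        ,   1.        ]]), 'k1': 0.034099742508235525, 'origin': array([0.47102573, 0.00121406, 1.15411092]), 'attitude': array([-0.03535973,  0.71088213, -0.70161844,  0.03358362])}
wrist {'intrinsics': array([[388.82979677,   0.        , 314.41643713],
       [  0.        , 388.82979677, 241.57581541],
       [  0.        ,   0.        ,   1.        ]]), 'k1': 0.0032727465879321153, 'origin': array([0.09029747, 0.57271609, 0.37299248]), 'attitude': array([0.12195267, 0.79232831, 0.5909919 , 0.08984415])}
```

View pics/scene0.png

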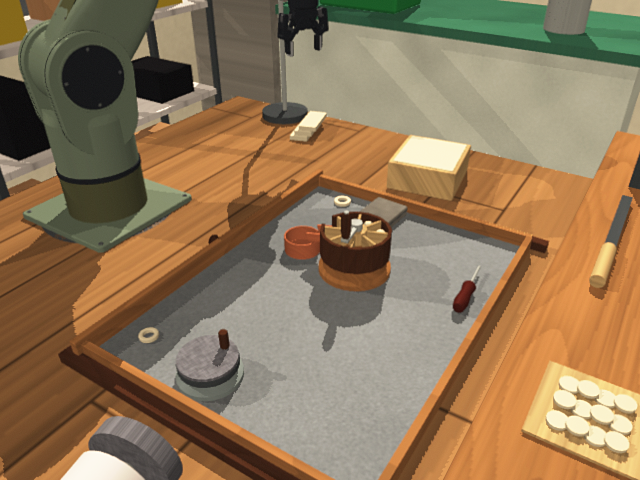

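View pics/top0.png

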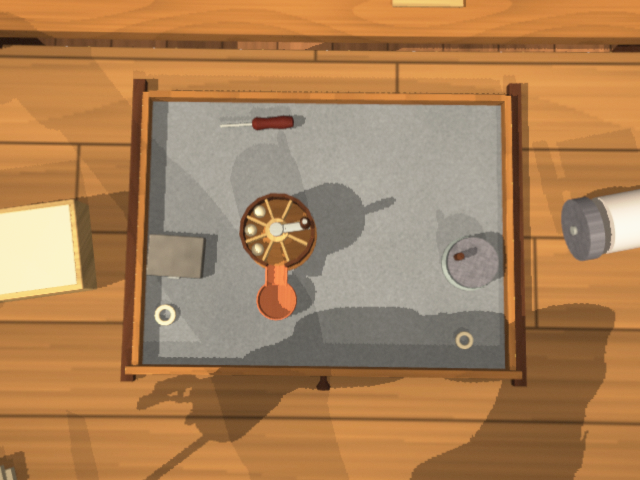

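View pics/wrist0.png

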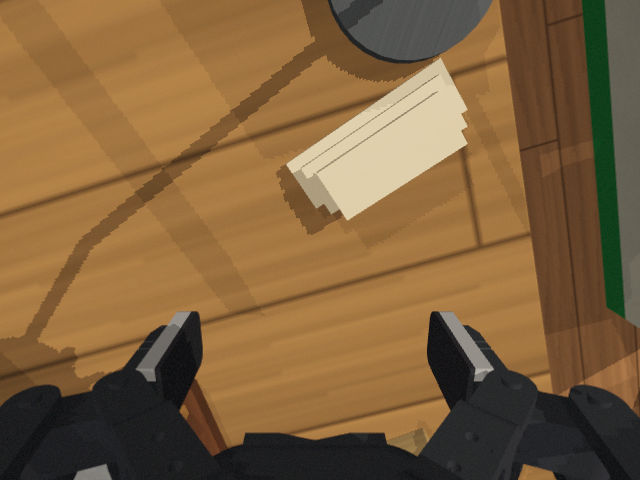

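The scene view shows the feeder drum and lap in the drawer. In the top view the drum is at about (278,231), the crank handle at (304,223), the chute and tin below at (277,300), and the lap at (471,263). The wrist view shows only the bench.

```bash
cat > h.py <<'E'
import numpy as np,cv2
from scipy.spatial.transform import Rotation as R
def rot(q): return R.from_quat([q[1],q[2],q[3],q[0]])
def ray(c,uv):
    K=c['intrinsics'];x=np.array([(uv[0]-K[0,2])/K[0,0],(uv[1]-K[1,2])/K[1,1]]);s=x.copy()
    for _ in range(20): s=x/(1+c['k1']*(s@s))
    return rot(c['attitude']).apply([s[0],s[1],1.0])
def onplane(c,uv,z):
    d=ray(c,uv);o=np.array(c['origin']);return o+d*(z-o[2])/d[2]
def proj(c,P):
    p=rot(c['attitude']).inv().apply(np.array(P)-c['origin']);s=p[:2]/p[2];s=s*(1+c['k1']*(s@s));K=c['intrinsics']
    return K[0,0]*s[0]+K[0,2],K[1,1]*s[1]+K[1,2]
def height(c,D,u,v):
    d=ray(c,(u,v));return np.array(c['origin'])+d*D[v,u]
E
python3 - <<'E'
from bench import cams
from h import *
c=cams.calibration('top');D=np.load('top0.npy')
for uv in [(304,223),(305,222),(277,229),(290,227),(400,150),(278,301),(200,300),(278,195),(316,231),(241,231)]:
    print(uv,height(c,D,*uv).round(4))
im=cv2.imread('pics/top0.png')[185:330,225:370]
cv2.imwrite('pics/topz.png',cv2.resize(im,None,fx=4,fy=4,interpolation=cv2.INTER_CUBIC))
im=cv2.imread('pics/scene0.png')[195:300,270:410]
cv2.imwrite('pics/scz.png',cv2.resize(im,None,fx=5,fy=5,interpolation=cv2.INTER_CUBIC))
E
```

```text
(304, 223) [0.5923 0.0347 0.1612]
(305, 222) [0.5944 0.0332 0.1576]
(277, 229) [0.5873 0.0817 0.1143]
(290, 227) [0.5914 0.06   0.11  ]
(400, 150) [ 0.7513 -0.1386  0.0103]
(278, 301) [0.4658 0.085  0.0123]
(200, 300) [0.4658 0.2292 0.0062]
(278, 195) [0.6489 0.0828 0.0931]
(316, 231) [0.595  0.017  0.0206]
(241, 231) [0.585  0.1448 0.0965]
```

View pics/topz.png

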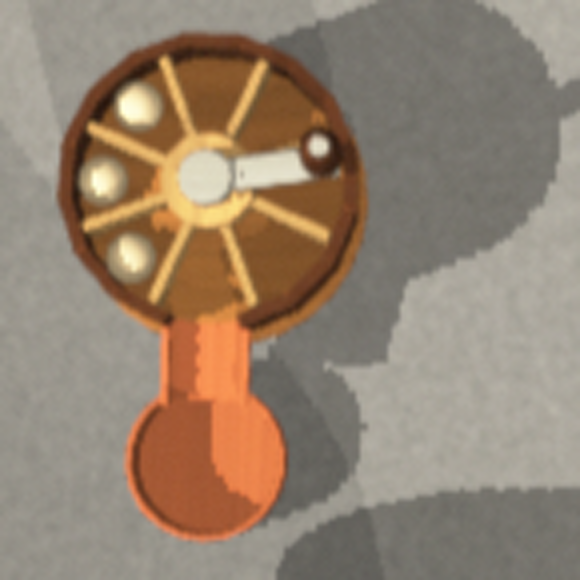

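View pics/scz.png

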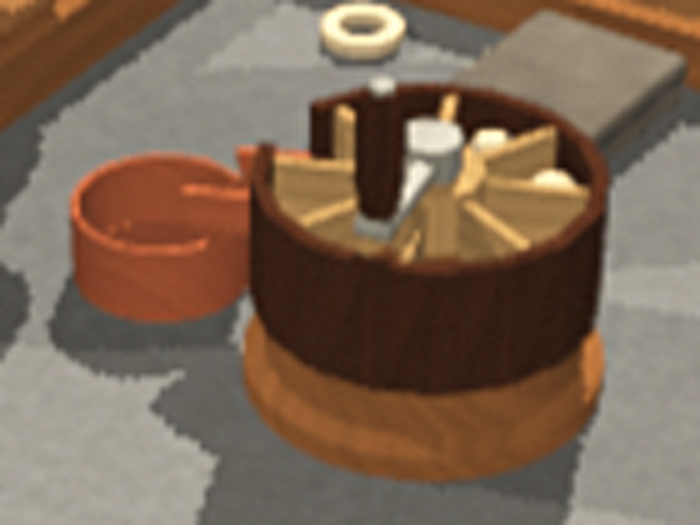

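The zoomed top view shows the handle's pin at zoom (318,147) and the hub cap at (204,177). The balls are on the left at (138,104), (102,180) and (130,257), and the tin is at (207,460).

```bash
python3 - <<'E'
from bench import cams
from h import *
c=cams.calibration('top');s=cams.calibration('scene')
tz=lambda u,v:(225+(u+.5)/4-.5,185+(v+.5)/4-.5)
sz=lambda u,v:(270+(u+.5)/5-.5,195+(v+.5)/5-.5)
def tri(a,b):
    d1=ray(c,a);d2=ray(s,b);d1/=np.linalg.norm(d1);d2/=np.linalg.norm(d2)
    o1,o2=np.array(c['origin']),np.array(s['origin'])
    t=np.linalg.lstsq(np.c_[d1,-d2],o2-o1,rcond=None)[0]
    p,q=o1+t[0]*d1,o2+t[1]*d2;return (p+q)/2,np.linalg.norm(p-q)
print('pin',onplane(c,tz(318,147),.159),tri(tz(318,147),sz(382,85)))
print('hub',onplane(c,tz(204,177),.114),tri(tz(204,177),sz(435,134)))
# rim via dark-wood mask, outer contour
im=cv2.imread('pics/top0.png');hsv=cv2.cvtColor(im,cv2.COLOR_BGR2HSV)
pts=[onplane(c,tz(*p),.096)[:2] for p in [(60,180),(70,120),(100,70),(150,42),(205,33),(260,44),(310,75),(345,120)]]
pts=np.array(pts);A=np.c_[2*pts,np.ones(len(pts))];x=np.linalg.lstsq(A,(pts**2).sum(1),rcond=None)[0]
print('rim',x[:2],np.sqrt(x[2]+x[:2]@x[:2]))
m=cv2.inRange(hsv,(3,150,120),(11,255,255));m[:283]=0
cn=max(cv2.findContours(m,0,1)[0],key=cv2.contourArea);
p=[onplane(c,q[0],.033)[:2] for q in cn if q[0][1]>290];p=np.array(p);A=np.c_[2*p,np.ones(len(p))];x=np.linalg.lstsq(A,(p**2).sum(1),rcond=None)[0]
print('tin',x[:2],np.sqrt(x[2]+x[:2]@x[:2]))
E
```

```text
pin [0.59525162 0.03456731 0.159     ] (array([0.59483869, 0.03425883, 0.15828839]), np.float64(0.001194745884156116))
hub [0.5874672  0.08404759 0.114     ] (array([0.58783803, 0.08430933, 0.11101655]), np.float64(8.726467670897851e-05))
rim [0.5892727  0.08478846] 0.06361305516600364
tin [0.46878993 0.08682291] 0.03496170590645879
```

```bash
cat >> h.py <<'E'
C=np.array([.5880,.0843]);RAD=.0502;A0=np.arctan2(.0345-.0843,.595-.588)
def quat(sx): # tool y down, tool z along sx (horizontal unit vec)
    z=np.array([*sx,0.]);y=np.array([0,0,-1.]);x=np.cross(y,z)
    q=R.from_matrix(np.c_[x,y,z]).as_quat();return np.array([q[3],q[0],q[1],q[2]])
def pt(th,z=.144): a=A0+th;return np.array([C[0]+RAD*np.cos(a),C[1]+RAD*np.sin(a),z])
E
python3 - <<'E'
from bench import *
from bench import ctrl,solver
from h import *
o=ctrl.get_obs();print(rot(o['orientation']).as_matrix().round(2),np.degrees(A0))
for a in (0,180,45,-45,90,-90,135,-135):
    q=quat([np.cos(np.radians(a)),np.sin(np.radians(a))])
    print(a,[ (lambda j: None if j is None else np.round(j,2))(solver.ik(p,q)) for p in (pt(0,.25),pt(0),pt(1.9))])
E
```

```text
[[ 0.96 -0.    0.28]
 [-0.28 -0.    0.96]
 [-0.   -1.   -0.  ]] -81.99879681986182
0 [array([-0.22,  0.76,  0.23,  1.42, -0.19,  0.99,  0.05]), array([-0.19,  0.89,  0.16,  1.53, -0.19,  0.73,  0.05]), array([-0.29,  0.95,  0.17,  1.34, -0.18,  0.86, -0.07])]
180 [array([ 0.2 ,  0.81, -0.68,  1.4 ,  0.54,  1.12,  2.58]), array([ 0.22,  0.96, -0.71,  1.52,  0.72,  0.94,  2.42]), array([ 0.07,  1.02, -0.69,  1.33,  0.68,  1.04,  2.41])]
45 [array([-0.11,  0.75,  0.  ,  1.41, -0.  ,  0.98,  0.68]), array([-0.08,  0.88, -0.06,  1.53,  0.07,  0.73,  0.61]), array([-0.2 ,  0.94, -0.04,  1.34,  0.04,  0.86,  0.53])]
-45 [array([-0.32,  0.79,  0.45,  1.42, -0.37,  1.02, -0.57]), array([-0.29,  0.92,  0.38,  1.54, -0.44,  0.77, -0.52]), array([-0.38,  0.98,  0.37,  1.35, -0.4 ,  0.89, -0.69])]
90 [array([-0.  ,  0.75, -0.22,  1.41,  0.18,  1.  ,  1.3 ]), array([ 0.02,  0.89, -0.28,  1.53,  0.31,  0.77,  1.19]), array([-0.11,  0.95, -0.25,  1.34,  0.26,  0.89,  1.15])]
-90 [array([-0.41,  0.84,  0.67,  1.42, -0.55,  1.07, -1.21]), array([-0.39,  0.96,  0.6 ,  1.54, -0.67,  0.85, -1.11]), array([-0.46,  1.02,  0.58,  1.35, -0.61,  0.95, -1.31])]
135 [array([ 0.1 ,  0.77, -0.46,  1.4 ,  0.36,  1.05,  1.94]), array([ 0.13,  0.92, -0.5 ,  1.52,  0.53,  0.84,  1.79]), array([-0.02,  0.97, -0.46,  1.33,  0.47,  0.94,  1.77])]
-135 [array([-0.57,  1.07,  1.3 ,  1.43, -1.03,  1.4 , -1.62]), array([-0.58,  1.24,  1.3 ,  1.55, -1.23,  1.32, -1.47]), array([-0.63,  1.28,  1.3 ,  1.36, -1.22,  1.38, -1.71])]
```

Using jaw axis +x (tangential at the start). I'll move above the handle and check it with the wrist camera.

```bash
python3 - <<'E'
from bench import ctrl,cams
from h import *
q=quat([1,0])
ctrl.move_to(pt(0,.25),q)
print(ctrl.get_obs()['clock'],ctrl.get_obs()['tool_pos'])
c=cams.calibration('wrist');p,d=cams.grab_frame('wrist')
p=p[:,:,::-1].copy()
print(proj(c,pt(0,.158)),proj(c,[*C,.114]),proj(c,pt(0,.11)))
cv2.imwrite('pics/w1.png',p)
E
```

```text
2.5417 [0.5949324  0.03560005 0.24998812]
(np.float64(314.8545658652374), np.float64(260.91336538118486)) (np.float64(303.9899367860766), np.float64(164.44016739145064)) (np.float64(314.75946954574323), np.float64(236.8020966469073))
```

View pics/w1.png

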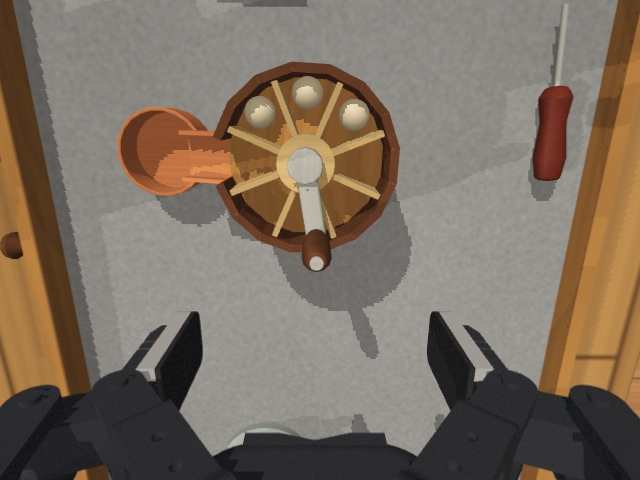

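The wrist view shows the pin at (316,263) and the hub at (305,165). Predictions were (315,261) and (304,164), so they agree to about 1 mm. I'll descend and grip.

```bash
python3 - <<'E'
from bench import ctrl,cams,claw
from h import *
ctrl.move_linear(pt(0),vel=.1); o=ctrl.get_obs();print(o['clock'],o['tool_pos']-pt(0),o['force'])
claw.close(25); o=ctrl.get_obs();print(o['clock'],o['tool_pos']-pt(0),o['force'],o['gripper_width'])
p,d=cams.grab_frame('scene');cv2.imwrite('pics/s2.png',cv2.resize(p[170:320,230:430,::-1],None,fx=4,fy=4))
E
```

```text
3.8 [ 2.20582701e-04 -1.58313423e-05  5.37326142e-04] [ 0.38791695 -0.76249192  0.19348663]
4.425 [ 7.46162536e-04 -1.16228908e-05  2.73211716e-04] [ 5.26133916  0.67921975 -0.09118691] 0.01728773900204248
```

View pics/s2.png

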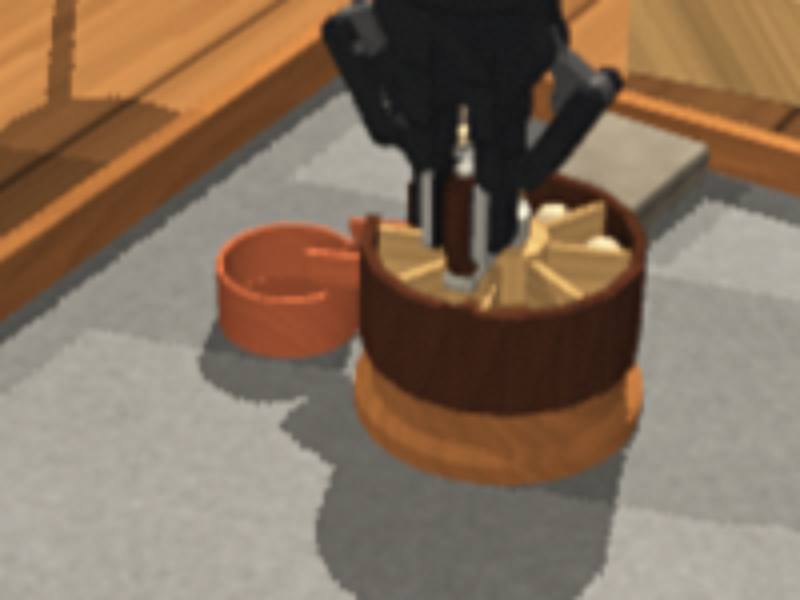

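The handle is held between the pads (width 17 mm). Turning in 0.1 rad steps to 1.1 rad.

```bash
cat > turn.py <<'E'
import sys
from bench import ctrl,cams,claw
from h import *
a,b,name=float(sys.argv[1]),float(sys.argv[2]),sys.argv[3]
for th in np.linspace(a,b,round((b-a)/.1)+1)[1:]:
    ctrl.move_linear(pt(th),vel=.012); o=ctrl.get_obs()
    d=o['tool_pos'][:2]-C
    print(round(th,2),round(o['clock'],2),'th',round(np.arctan2(d[1],d[0])-A0,3),'F',o['force'].round(1),round(o['gripper_width'],4))
    if np.linalg.norm(o['force'])>25: print('stop');break
ctrl.dwell(.3)
p,d=cams.grab_frame('scene');cv2.imwrite(f'pics/s{name}.png',cv2.resize(p[170:320,230:430,::-1],None,fx=4,fy=4))
p,d=cams.grab_frame('top');cv2.imwrite(f'pics/t{name}.png',cv2.resize(p[185:330,200:370,::-1],None,fx=4,fy=4))
E
python3 turn.py 0 1.1 3
```

```text
0.1 5.04 th 0.102 F [ 0.8 -1.2  4.7] 0.0171
0.2 5.61 th 0.202 F [ 0.9 -0.9  5.6] 0.0172
0.3 6.17 th 0.301 F [ 1.2 -0.9  5.3] 0.0171
0.4 6.74 th 0.401 F [ 0.6 -1.7  6. ] 0.017
0.5 7.31 th 0.502 F [ 1.5 -0.4  5.3] 0.0173
0.6 7.88 th 0.602 F [ 1.4 -1.5  4.3] 0.0177
0.7 8.44 th 0.7 F [ 2.1 -1.3  5.8] 0.0172
0.8 9.01 th 0.801 F [ 2.7 -0.5  5.4] 0.017
0.9 9.57 th 0.901 F [ 1.9 -1.   6.2] 0.0173
1.0 10.14 th 1.002 F [ 1.7 -0.8  5.4] 0.0174
1.1 10.71 th 1.101 F [ 2.4 -0.9  4.8] 0.0167
```

```bash
python3 -c "
import cv2,numpy as np
a=cv2.imread('pics/s3.png');b=cv2.imread('pics/t3.png');a=cv2.resize(a,(400,300));b=cv2.resize(b,(400,341));cv2.imwrite('pics/c3.png',np.hstack([cv2.copyMakeBorder(a,0,41,0,0,0),b]))"
```

```text
(no output)
```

View pics/c3.png

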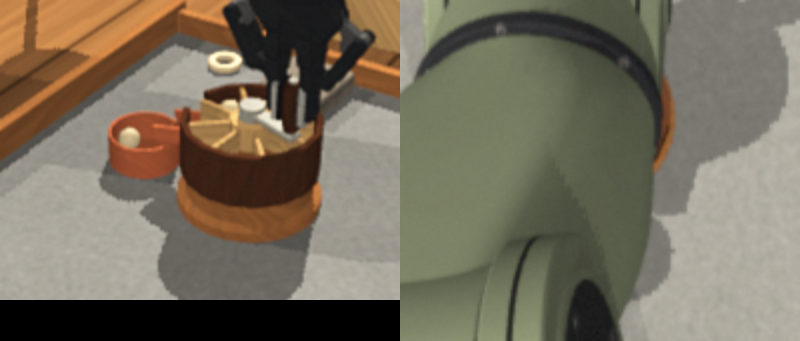

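In the scene view one ball is in the tin at (130,138). The top view is blocked by the arm. Forces are small, so I'll continue to 1.85 rad.

```bash
python3 turn.py 1.1 1.85 4
```

```text
1.19 11.65 th 1.196 F [ 2.  -1.   6.6] 0.0174
1.29 12.19 th 1.291 F [1.4 1.1 4.9] 0.0173
1.38 12.73 th 1.386 F [1.9 0.5 4.9] 0.0171
1.48 13.28 th 1.479 F [1.  0.3 4.6] 0.0169
1.57 13.82 th 1.573 F [1.7 0.9 6.5] 0.0173
1.66 14.36 th 1.667 F [0.7 0.9 6.7] 0.0171
1.76 14.9 th 1.762 F [-0.6  1.2  5.5] 0.0173
1.85 15.44 th 1.855 F [-0.   0.7  6.7] 0.017
```

View pics/s4.png

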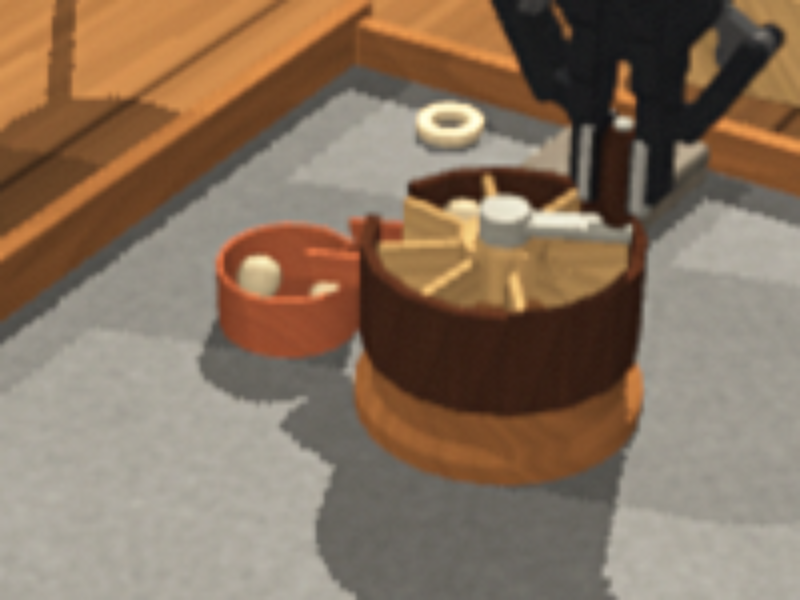

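Two balls are in the tin, at (258,275) and (325,290), and the third is in the drum at (463,215). Next I release, rise and check.

```bash
python3 - <<'E'
from bench import ctrl,cams,claw
from h import *
claw.release();o=ctrl.get_obs();print(o['clock'],o['force'],o['gripper_width'])
P=o['tool_pos'];ctrl.move_linear([P[0],P[1],.26],vel=.1)
c=cams.calibration('wrist');p,d=cams.grab_frame('wrist');cv2.imwrite('pics/w5.png',p[:,:,::-1])
ctrl.move_to([.5,-.18,.35],quat([1,0]));o=ctrl.get_obs();print(o['clock'],o['tool_pos'])
p,d=cams.grab_frame('top');cv2.imwrite('pics/t5.png',cv2.resize(p[185:330,200:370,::-1],None,fx=4,fy=4))
E
```

```text
16.5083 [0.67454899 0.88880931 0.06407214] 0.0853470899857285
19.1083 [ 0.5006724  -0.17885725  0.34952305]
```

View pics/t5.png

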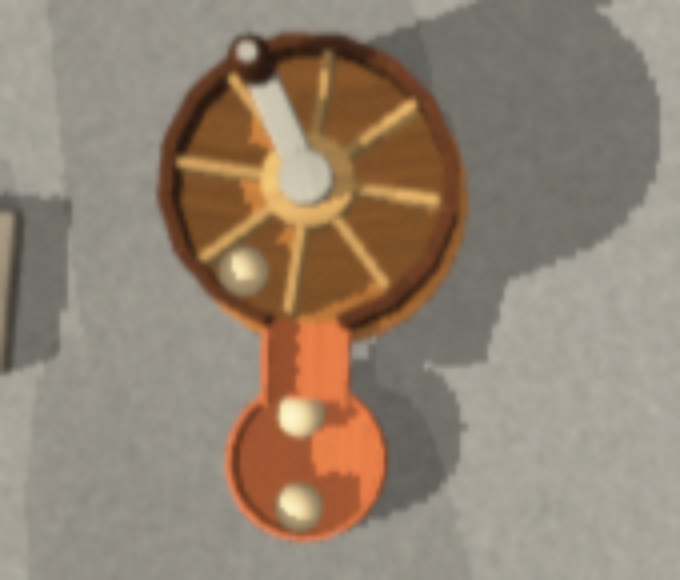

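View pics/w5.png

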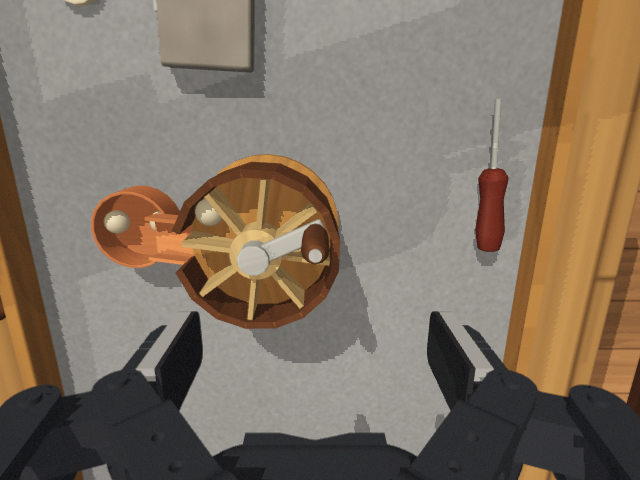

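Both balls appear in the tin at (300,415) and (298,505), with the third in the drum at (243,270). The tin is at the same pixels as before. I'll check the height of the ball near the chute, then hand in.

```bash
python3 - <<'E'
from bench import ctrl,cams,job
from h import *
c=cams.calibration('top');p,D=cams.grab_frame('top')
for u,v in [(274,288),(275,288),(275,287),(274,311),(275,310),(260,252)]: print(height(c,D,u,v).round(4))
E
```

```text
[0.4891 0.0912 0.0329]
[0.4891 0.0892 0.0359]
[0.4909 0.0893 0.0343]
[0.4479 0.0904 0.0316]
[0.4497 0.0886 0.0325]
[0.55   0.1125 0.0856]
```

```bash
python3 -c "
from bench import ctrl,job
print(ctrl.get_obs()['clock']);job.close_job()"
```

```text
19.2083
the job is handed in; nothing more can be done
```

The job is done and handed in at 19.2 s. Two balls are in the tin, the third is still in the drum, and the crank is free.

I gripped the crank handle and turned the drum counterclockwise in small steps, averaging about 0.17 rad/s. At 1.1 rad I paused and saw one ball in the tin. I then went on to 1.85 rad, let go and moved the arm clear. Force on the tool stayed below about 8 N at every reading.

Last checks, from the top camera:
- **Balls in the tin:** both rest on the tin floor, their tops at matching heights of about 33 mm.
- **Third ball:** it sits in its pocket just before the chute opening.
- **Tin:** it shows at the same pixels as at the start.
- **Lap:** the arm stayed well above it and did not touch it. I did not measure its angle again afterwards.

No check failed or disagreed. The only gap was at the 1.1 rad pause, when the arm blocked the top camera and I used the scene camera alone.

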